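# Fit the eyepiece to the microscope

## Robot

A 7-joint arm with a two-finger parallel gripper is mounted at the origin on the work surface. World frame = base frame: x ahead of the robot, y to its left, z up, the work surface at z = 0. Lengths are in m, angles in degrees, forces in N, time in s.
With the tool pointing down it reaches from about 0.4 to 0.85 m from the base axis. Payload 4.4 kg.
Tool frame: the origin (TCP) lies at the very end of the fingers, on their centre line; the grasp point (between the pads) lies 19 mm behind it; z points along the fingers, y is the line along which they close (so a half turn about z gives the same grasp; the last joint's range is limited). The gripper opens to 94 mm and grips with 3 to 60 N. Pads are 16 mm wide; open, the fingers measure 119 mm over their backs; the gripper's body (75 mm by 177 mm) begins 78 mm behind the grasp point.
Start: joints at [-70.52, 36.005, 2.206, 86.941, -1.547, 57.084, -1.146], TCP at [0.257, 0.597, 0.205] pointing down, gripper open.
Joint ranges: [-175.42, 175.42], [-21.48, 121.26], [-71.46, 75.88], [10.55, 141.38], [-63.04, 243.04], [13.31, 113.54], [-168.57, 168.57]. Speed limits (degrees/s): [147.25, 147.25, 180, 180, 180, 180, 180].

## Interface

Orientations are given as [roll, pitch, yaw] about the fixed x, y, z axes, in that order (R = Rz(yaw) Ry(pitch) Rx(roll)).
In Python, from rig import robot gives the robot as it stands. The module is installed in compiled form; this text tells all that it offers.
- The arm moves only by the tool servo_tool, never from a script. Its argument "commands" is a list of rows, each a list of 5 numbers: the opening, from 0 (shut) to 1 (fully open), then the shift along the tool's x, y, z in cm, then the turn about the tool's z in rad. In form: [[claw, tx, ty, tz, twist], ...]. A call has 1 to 5 rows; each row shifts and turns the commanded pose from where the row before left it, along the tool's axes as they then stand; what a row does not reach is not made up. A row lasts 1/12 s, in which the tool goes at most 41.7 mm and 7.16 degrees, less where a joint would pass 70% of its speed; a pose out of reach is approached as far as the arm can. A call is refused whole if a number of a shift passes 4.17 or a number of a turn 0.125, either way. A call with a gripper value outside its range is refused whole. The fingers move at their own pace and stop on an object; the grip force is fixed at half the most. Time passes only in rows, so rows that do not move let the fingers close. It gives the time, the measured TCP pose, the force, the opening and the grip force at its end, in the units of the state.
- robot.get_state(): the state, without advancing time (a new reading comes with each control period).
- robot.capture(name): name is "scene" or "side" or "wrist"; returns (picture, depth): 400x640x3 uint8, red, green, blue; 400x640 float32, m along the optical axis (not along the pixel's ray), 0 where there is no reading.
- robot.camera_model(name): a dict with "K" (3x3 intrinsics, pixels), "rvec" (rotation vector, rad) and "tvec" (3), from world to camera coordinates, as OpenCV has them. Camera axes: x right, y down, z forward; pixel columns grow to the right and rows downward; lengths in m; the calibration is good to about 2 mm. A picture is of the moment at which its call begins: read the wrist's pose just before it. camera_model takes no time and is no camera call; for the wrist camera it gives the pose at the moment of the call.
- robot.finish_job(): hands the job in; it is judged then, once.
Trained networks look in the newest picture that a camera, given by its name, has taken for a name from the list of things; names that differ only in an ending like _2 or _b are one class to them, and where a whole thing is asked for, a point or a joint stands for the part that bears it (a point fixed in the world has none). Each returns a list of dicts, best first, with "score" (0 to 1); they miss things now and then, are a little off and sometimes report something else, mostly with a low value. They report only what shows in the picture. A call takes as long as a camera call.
- robot.recognise(label, camera): "box" ([centre column, centre row, width, height] in pixels, round what is visible of it).
- robot.place_of(label, camera): "xy" ([column, row] in pixels: a listed point, or the origin of a listed thing).
The state is a dict: "time_s": time; "qpos": joint angles; "joint_velocities": joint speeds; "joint_torque": joint torques, N m; "position": TCP position; "tcp_rot": TCP orientation; "force": force on the tool from outside, world axes, zero at the start; "ft_torque": the same for the moment, N m; "width": finger opening in m; "grip_force": force on a finger pad.
Only numpy, scipy, OpenCV 4.12 (cv2) and the standard library are available. Lean on these libraries where they do the work, as an engineer would, in place of code of your own. Each camera call takes 0.05 s, during which the arm holds its last target. There are 200 camera calls.

## Task

Pull the red dust plug out of the microscope's slanting eyepiece tube and put it in the low white tray. Then take the eyepiece with the yellow band from the wooden block and slide it fully home into the tube, so that its black head sits flush on the rim, and let go. Leave the blue-banded eyepiece and the other things on the bench where they are.

Things in the scene. Friction and masses are not known exactly. Their poses are not given: they have to be found in the camera images.
- scope: White microscope, fixed to the bench; base 200 x 150 x 35 mm, height to the tube mouth about 270 mm. Origin: centre of the base's underside; z up; its own -x is the user's side, towards which the eyepiece tube leans. Its pillar stands on the +x side. It stands at a different spot and up to 0.35 rad yaw each time.
- tube: Steel eyepiece tube fixed on the microscope: outer diameter 33 mm, bore 25 mm, 60 mm long. Leans 30 degrees from vertical to the microscope's -x. Origin: centre of its lower end; z runs up the bore and out of the mouth; y is level. Mouth centre at z = 60 mm, 267 mm above the bench; bore clear for 45 mm below the mouth. Smooth, no catch: gravity holds parts in.
- plug: Red plastic dust plug, loose, at the start seated in the tube. Head: cylinder 31 mm diameter, 24 mm long; barrel: 23 mm diameter, 20 mm long with a chamfered foot. Origin: on the axis at the head's underside (where head meets barrel); z points out of the head, the barrel runs to z = -20 mm. 14-28 g.
- eyepiece: Eyepiece with yellow band and yellow top ring, loose, standing barrel down in a hole of the block. Head: black cylinder, 32 mm diameter, 30 mm long; barrel: steel, 23 mm diameter, 40 mm long, foot chamfered 2.3 mm. Origin: on the axis at the head's underside; z points out of the head, barrel runs to z = -40 mm. 40-85 g. Home: origin at the tube's mouth centre, z axes parallel.
- spare: The same eyepiece with a blue band and blue top ring, standing in the block's other hole; to be left alone.
- rack: Wooden block, fixed, 170 x 60 x 50 mm, origin: centre of underside, z up. Two holes of 25 mm diameter, 44 mm deep, at x = -42 and +42 mm (y = 0); the eyepiece heads rest on its top. Left or right of the microscope; which eyepiece is in which hole varies.
- tray: Low white tray with a green floor, fixed, 160 x 120 x 20 mm, walls 3 mm, floor about 3 mm thick. Origin: centre of underside, z up. On the other side of the microscope from the block.
- amber: Amber bottle, 48 mm diameter, 105 mm high, origin at the underside's centre. Bystander.
- loupe: Black loupe, 42 mm diameter, 32 mm high, origin at the underside's centre. Bystander.
- dropper: Clear dropper bottle with red bulb, 42 mm diameter, 114 mm high, origin at the underside's centre. Bystander.
- jar: Small clear jar with black cap, 48 mm diameter, 60 mm high, origin at the underside's centre. Bystander.
- carton: White carton, 110 x 80 x 35 mm, origin at the underside's centre. Bystander.

How it is judged:
By the outcome, as a careful person would: the job done as asked, in the order asked, and still so for the second after the job is handed in, with the robot touching nothing.
It also fails if it takes over 64 s, if anything falls off the work surface, if the arm or the gripper's body presses on something with over 40 N, if the wrist force passes 120 N, or if a joint passes its speed limit or range.

## Working session

There is one attempt and no reset: what is moved stays moved. The work goes in short steps, Python scripts to look and compute and a tool call to move; the robot and the scene stay as the last step left them, time stands still between calls to the robot, and variables do not carry over. Pictures are saved under pics/ and viewed, at most 10 in all, crops included, and the job is handed in when it is done.

Besides the shell and the picture viewer there is one more tool, called after "Call:" as a command line: name --pt "numbers of a row" for each row, then --argument value for the rest. servo_tool: Moves the arm, as the interface text tells. Its arguments: {"type":"object","properties":{"commands":{"type":"array","items":{"type":"array","items":{"type":"number"}}}},"required":["commands"]}

```bash
mkdir -p pics; cat >h.py <<'E'
import numpy as np, cv2
from rig import robot
from scipy.spatial.transform import Rotation as R
def cap(n):
    m=robot.camera_model(n); p,d=robot.capture(n)
    Rm=cv2.Rodrigues(np.array(m["rvec"],float))[0]
    return p,d,np.array(m["K"]),Rm,np.array(m["tvec"],float).ravel()
def cloud(c):
    p,d,K,Rm,t=c
    v,u=np.mgrid[:400,:640]
    P=np.stack([(u-K[0,2])*d/K[0,0],(v-K[1,2])*d/K[1,1],d],-1)
    W=(P-t)@Rm
    W[d<=0]=np.nan
    return W
def proj(X,c):
    q=c[3]@np.asarray(X,float)+c[4]; q=c[2]@q; return q[:2]/q[2]
def save(p,f): cv2.imwrite('pics/'+f,p[...,::-1])
E
python3 - <<'E'
from h import *
for n in ("scene","side"):
    c=cap(n); save(c[0],n+'0.png'); W=cloud(c); np.savez(n+'0.npz',p=c[0],W=W)
    m=robot.camera_model(n); print(n,np.round(-c[3].T@c[4],3))
    for l in ("scope","tube","plug","eyepiece","spare","rack","tray","amber","loupe","dropper","jar","carton"):
        r=robot.recognise(l,n)[:1]; q=robot.place_of(l,n)[:1]
        o=[]
        if r: o+=[round(r[0]["score"],2),np.round(r[0]["box"]).astype(int).tolist()]
        if q: u,v=q[0]["xy"]; o+=[round(q[0]["score"],2),round(u),round(v),np.round(W[min(399,int(v)),min(639,int(u))],3)]
        print(l,*o)
s=robot.get_state(); print(s["time_s"],s["position"],s["tcp_rot"],s["width"])
E
```

```text
scene [ 1.271 -0.084  0.819]
scope 0.68 [334, 268, 86, 130] 0.68 334 295 [0.789 0.021 0.104]
tube 0.56 [331, 212, 17, 24] 0.83 332 226 [0.709 0.023 0.229]
plug 0.6 [328, 193, 16, 16] 0.63 330 198 [0.677 0.025 0.28 ]
eyepiece 0.62 [201, 218, 9, 15] 0.5 202 221 [ 0.488 -0.286  0.065]
spare 0.46 [185, 240, 15, 16] 0.67 187 244 [ 0.564 -0.315  0.062]
rack 0.81 [194, 244, 55, 60] 0.65 195 246 [ 0.563 -0.298  0.051]
tray 0.82 [422, 226, 54, 46] 0.69 329 227 [0.715 0.018 0.232]
amber 0.82 [319, 190, 9, 35] 0.61 319 200 [0.397 0.043 0.017]
loupe 0.63 [187, 242, 11, 17] 0.68 274 208 [ 0.423 -0.092  0.028]
dropper 0.88 [407, 281, 20, 32] 0.56 403 294 [0.753 0.196 0.022]
jar 0.9 [439, 274, 22, 26] 0.62 328 200 [0.68  0.02  0.277]
carton 0.81 [199, 307, 55, 52] 0.7 199 309 [ 0.74  -0.276  0.035]
side [ 0.023 -0.6    0.721]
scope 0.82 [346, 203, 84, 119] 0.58 348 232 [0.681 0.004 0.036]
tube 0.58 [345, 164, 13, 14] 0.53 290 198 [0.698 0.274 0.012]
plug 0.57 [340, 151, 12, 14] 0.54 343 153 [0.652 0.005 0.281]
eyepiece 0.59 [384, 337, 20, 21] 0.71 383 344 [ 0.46  -0.301  0.056]
spare 0.61 [426, 325, 23, 27] 0.67 385 341 [ 0.463 -0.303  0.065]
rack 0.72 [404, 344, 92, 61]
tray 0.61 [238, 217, 68, 41] 0.86 235 217 [0.521 0.315 0.002]
amber 0.9 [247, 278, 26, 44] 0.57 247 291 [0.363 0.016 0.026]
loupe 0.8 [292, 312, 19, 26] 0.6 291 315 [ 0.393 -0.106  0.025]
dropper 0.56 [315, 192, 9, 34] 0.87 314 201 [0.724 0.189 0.027]
jar 0.75 [290, 188, 17, 22] 0.8 292 198 [0.705 0.272 0.01 ]
carton 0.71 [450, 290, 55, 46] 0.87 450 293 [ 0.688 -0.302  0.035]
2.5 [0.25658204 0.59721845 0.20546675] [-1.79999609e+02 -1.39648372e-03  1.56746577e+02] 0.09397119447806664
```

View pics/scene0.png

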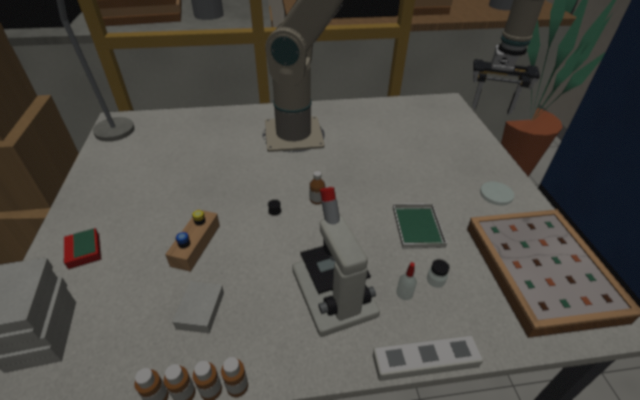

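View pics/side0.png

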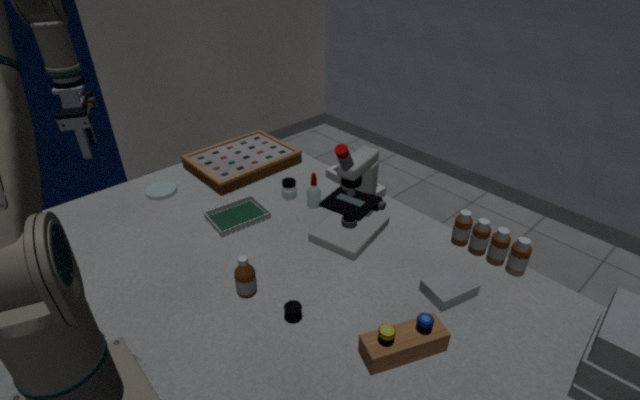

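```bash
cat >m.py <<'E'
from h import *
from scipy.optimize import least_squares
def box(pts): return cv2.minAreaRect(pts.astype(np.float32))
def rect(lo,hi,z0,z1,Ws):
    o=[]
    for W in Ws:
        w=W.reshape(-1,3); o.append(w[(w[:,0]>lo[0])&(w[:,0]<hi[0])&(w[:,1]>lo[1])&(w[:,1]<hi[1])&(w[:,2]>z0)&(w[:,2]<z1)])
    return o
E
python3 - <<'E'
from m import *
D=[np.load(n+'0.npz') for n in ("scene","side")]
Ws=[d['W'] for d in D]
for nm,lo,hi,z0,z1 in (("base",(.5,-.15),(.9,.15),.028,.042),("rack",(.35,-.42),(.66,-.2),.044,.055),("heads",(.35,-.42),(.66,-.2),.074,.09),("trayrim",(.4,.2),(.7,.45),.014,.028),("plugtop",(.55,-.1),(.75,.1),.255,.33),("scopehi",(.55,-.15),(.95,.15),.2,.5)):
    for o in rect(lo,hi,z0,z1,Ws):
        if len(o)>5:
            b=box(o[:,:2]*1000); print(nm,len(o),np.round(b[0]),np.round(b[1]),round(b[2],1),'z',np.round(np.percentile(o[:,2],[5,50,95]),3),np.round(o.min(0),3),np.round(o.max(0),3))
# coloured points: red plug, yellow, blue
for n,d in zip(("scene","side"),D):
    hsv=cv2.cvtColor(d['p'],cv2.COLOR_RGB2HSV); W=d['W']
    for c,m in (("red",((hsv[...,0]<8)|(hsv[...,0]>172))&(hsv[...,1]>130)&(hsv[...,2]>60)&(W[...,2]>.24)),("yel",(abs(hsv[...,0].astype(int)-27)<6)&(hsv[...,1]>130)),("blue",(abs(hsv[...,0].astype(int)-110)<12)&(hsv[...,1]>130))):
        w=W[m]; w=w[~np.isnan(w[:,0])]
        if len(w): print(n,c,len(w),np.round(np.median(w,0),4),np.round(w.min(0),3),np.round(w.max(0),3))
E
```

```text
base 1632 [782.  35.] [322. 137.] 50.0 z [0.03  0.034 0.037] [ 0.635 -0.057  0.028] [0.9   0.15  0.042]
base 1791 [759.  42.] [296. 150.] 13.3 z [0.03  0.035 0.037] [ 0.603 -0.062  0.028] [0.9   0.107 0.042]
rack 875 [ 515. -310.] [ 63. 173.] 67.3 z [0.046 0.049 0.052] [ 0.426 -0.37   0.044] [ 0.606 -0.249  0.055]
rack 1776 [ 514. -311.] [ 64. 172.] 67.1 z [0.047 0.05  0.052] [ 0.423 -0.372  0.044] [ 0.603 -0.252  0.055]
heads 211 [ 516. -309.] [ 32. 116.] 67.7 z [0.076 0.079 0.082] [ 0.464 -0.342  0.074] [ 0.571 -0.277  0.084]
heads 412 [ 513. -312.] [ 32. 117.] 67.4 z [0.076 0.081 0.082] [ 0.458 -0.344  0.074] [ 0.568 -0.278  0.084]
trayrim 408 [567. 352.] [214. 241.] 83.9 z [0.015 0.018 0.026] [0.439 0.241 0.014] [0.698 0.447 0.028]
trayrim 496 [569. 345.] [210. 262.] 89.8 z [0.014 0.019 0.026] [0.438 0.24  0.014] [0.7   0.45  0.028]
plugtop 356 [669.  23.] [50. 33.] 9.7 z [0.257 0.275 0.292] [0.644 0.006 0.255] [0.693 0.041 0.295]
plugtop 217 [662.  14.] [29. 43.] 51.7 z [0.258 0.281 0.293] [0.641 0.004 0.255] [0.688 0.034 0.295]
scopehi 2158 [728.  35.] [171.  55.] 14.3 z [0.208 0.231 0.283] [0.644 0.002 0.2  ] [0.814 0.08  0.295]
scopehi 1055 [725.  32.] [169.  54.] 13.9 z [0.204 0.231 0.287] [ 0.641 -0.001  0.2  ] [0.812 0.075 0.295]
scene red 165 [0.6722 0.0196 0.2844] [0.644 0.006 0.271] [0.681 0.034 0.295]
scene yel 79 [ 0.4869 -0.2904  0.0777] [-0.503 -0.726  0.021] [ 0.494 -0.279  0.083]
scene blue 15101 [-0.0835  1.4745 -0.3134] [-0.345 -0.337 -0.677] [0.571 1.49  0.338]
side red 106 [0.6545 0.0168 0.2863] [0.641 0.004 0.276] [0.668 0.032 0.294]
side yel 208 [ 0.4678 -0.2998  0.0799] [ 0.215 -0.343  0.011] [0.756 0.64  0.589]
side blue 10248 [ 0.3356  1.4744 -0.0246] [-0.056 -0.344 -0.396] [0.785 1.496 0.578]
```

The scene picture shows the plug at (329,195), the yellow eyepiece at (200,216), the blue one at (182,240) and the tray at (418,225). The side picture agrees: plug (343,152), yellow (387,333), blue (425,322), tray (237,216).

```bash
python3 - <<'E'
from m import *
D=[np.load(n+'0.npz') for n in ("scene","side")]
for n,d in zip(("scene","side"),D):
    hsv=cv2.cvtColor(d['p'],cv2.COLOR_RGB2HSV); W=d['W']
    g=(abs(hsv[...,0].astype(int)-75)<15)&(hsv[...,1]>100)&(abs(W[...,0]-.53)<.15)&(abs(W[...,1]-.31)<.13)&(W[...,2]<.03)
    b=box(W[g][:,:2]*1000); print(n,"tray",np.round(b[0]),np.round(b[1]),round(b[2],1),np.nanmedian(W[g][:,2]))
    o=rect((.6,-.1),(.95,.15),.1,.25,[W])[0]; o=o[o[:,2]>.22]; b=box(o[:,:2]*1000); print("arm",np.round(b[0]),np.round(b[1]),round(b[2],1),o[:,2].max())
    m=((hsv[...,0]<8)|(hsv[...,0]>172))&(hsv[...,1]>120)&(hsv[...,2]>50)&(W[...,2]>.262)&(abs(W[...,0]-.665)<.06)
    P=W[m]
    def f(x,full=False):
        yaw=np.radians(14.1) if len(x)<3 else x[2]
        a=np.array([-.5*np.cos(yaw),-.5*np.sin(yaw),.866]); M=np.array([x[0],x[1],.267])
        s=(P-M)@a; r=np.linalg.norm(P-M-s[:,None]*a,axis=1)
        side=np.abs(r-.0155); top=np.hypot(s-.024,np.maximum(r-.0155,0))
        return np.minimum(side,top)
    for x0 in ([.68,.02],[.68,.02,.245]):
        r=least_squares(f,x0,loss='soft_l1',f_scale=.002); print(n,len(P),np.round(r.x,4),np.sqrt(np.mean(f(r.x)**2)))
E
```

```text
scene tray [520. 311.] [ 94. 124.] 83.9 0.0025182505813401575
arm [741.  39.] [144.  54.] 14.3 0.2497731764487503
scene 174 [0.6674 0.0234] 0.00117538987483851
scene 174 [0.6673 0.0237 0.3023] 0.0011721904992539997
side tray [528. 316.] [ 86. 139.] 84.9 0.00367744635106295
arm [734.  35.] [151.  54.] 13.9 0.24987853638297397
side 114 [0.6679 0.0217] 0.0011709091883477566
side 114 [0.6677 0.0221 0.289 ] 0.0011631861443909383
```

Call:
servo_tool --pt "1 0 0 -4 -0.11" --pt "1 0 0 -4 -0.11" --pt "1 0 0 -4 -0.11" --pt "1 0 0 -3 -0.11" --pt "1 0 0 0 -0.11"

```text
time_s: 2.92
position: [0.2578, 0.6003, 0.3634]
tcp_rot: [179.3, 0.4, -171.5]
force: [-0.1, 1.0, 1.1]
width: 0.094
grip_force: 0.0
```

Call:
servo_tool --pt "1 0 0 0 -0.102" --pt "1 -1.25 -3.3 0 0" --pt "1 -1.25 -3.3 0 0" --pt "1 -1.25 -3.3 0 0" --pt "1 -1.25 -3.3 0 0"

```text
time_s: 3.33
position: [0.3379, 0.48, 0.3555]
tcp_rot: [-180.0, 0.0, -165.9]
force: [1.8, 0.1, -0.5]
width: 0.0939
grip_force: 0.0
```

Call:
servo_tool --pt "1 -1.25 -3.3 0 0" --pt "1 -1.25 -3.3 0 0" --pt "1 -1.25 -3.3 0 0" --pt "1 -1.25 -3.3 0 0" --pt "1 -1.25 -3.3 0 0"

```text
time_s: 3.75
position: [0.4388, 0.3351, 0.3557]
tcp_rot: [180.0, 0.0, -165.9]
force: [-0.1, 0.5, 0.5]
width: 0.0939
grip_force: 0.0
```

Call:
servo_tool --pt "1 -1.25 -3.3 0 0" --pt "1 -1.25 -3.3 0 0" --pt "1 -1.25 -3.3 0 0" --pt "1 -1.25 -3.3 0 0" --pt "1 -1.25 -3.3 0 0"

```text
time_s: 4.17
position: [0.5396, 0.1902, 0.3557]
tcp_rot: [180.0, 0.0, -165.9]
force: [0.8, 1.0, 0.3]
width: 0.0939
grip_force: 0.0
```

Call:
servo_tool --pt "1 -1.25 -3.3 0 0" --pt "1 -1.25 -3.3 0 0" --pt "1 -1.25 -3.3 0 0" --pt "1 0 0 0 0" --pt "1 0 0 0 0"

```text
time_s: 4.58
position: [0.6002, 0.1023, 0.355]
tcp_rot: [-180.0, -0.0, -166.2]
force: [0.3, 0.5, -0.0]
width: 0.0937
grip_force: 0.0
```

```bash
cat >>h.py <<'E'
def togo(xyz,yaw=None):
    "shift in cm along tool axes, twist rad, from the measured pose"
    s=robot.get_state(); r=s["tcp_rot"]; p=np.array(s["position"])
    d=(R.from_euler('xyz',r,degrees=True).inv().apply(np.array(xyz)-p))*100
    tw=None if yaw is None else -np.radians((yaw-r[2]+180)%360-180)
    print(round(s["time_s"],2),"pos",np.round(p,4),"rot",np.round(r,2),"togo",np.round(d,2),tw)
E
python3 - <<'E'
from h import *
togo([.6604,.0207,.2731],194.1)
c=cap("wrist"); save(c[0],'w1.png')
M=np.array([.6677,.0225,.267]);a=np.array([-.485,-.122,.866])
for s in (0,.024): print(proj(M+s*a,c))
E
```

```text
4.58 pos [0.6002 0.1023 0.355 ] rot [-1.7996e+02 -3.0000e-02 -1.6617e+02] togo [-3.9  -9.36  8.2 ] -0.0047703307676364316
[218.54043755 250.74540092]
[210.18968019 248.40338574]
```

View pics/w1.png

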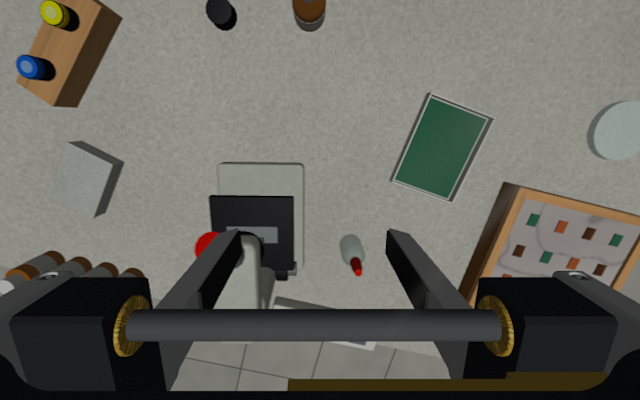

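The wrist picture shows the plug's head at about (208,247), where my measured plug top projects (210,248). Next come the approach and the descent.

Call:
servo_tool --pt "1 -1.3 -3.12 0 -0.005" --pt "1 -1.3 -3.12 0 0" --pt "1 -1.3 -3.12 0 0" --pt "1 0 0 2.0 0" --pt "1 0 0 2.0 0"

```text
time_s: 5.05
position: [0.6615, 0.0235, 0.3158]
tcp_rot: [-180.0, 0.2, -165.7]
force: [-0.4, 1.6, -0.2]
width: 0.0939
grip_force: 0.0
```

```bash
python3 - <<'E'
from h import *
togo([.6604,.0207,.2731],194.1)
E
```

```text
5.05 pos [0.6615 0.0235 0.3158] rot [-1.7997e+02  1.6000e-01 -1.6567e+02] togo [ 0.19 -0.24  4.27] 0.004043862511516002
```

Call:
servo_tool --pt "0.6 0 -0.1 1.4 0" --pt "0.6 0 0 1.4 0" --pt "0.6 0 0 1.4 0" --pt "0.6 0 0 0 0"

```text
time_s: 5.38
position: [0.6582, 0.0254, 0.2706]
tcp_rot: [179.9, -0.3, -165.4]
force: [-0.2, -0.4, -0.6]
width: 0.0708
grip_force: 0.0
```

```bash
python3 - <<'E'
from h import *
togo([.6604,.0207,.2731],194.1)
E
```

```text
5.38 pos [0.6582 0.0254 0.2706] rot [ 179.86   -0.3  -165.43] togo [-0.1  -0.51 -0.25] 0.00823778822938792
```

Call:
servo_tool --pt "0.5 -0.1 -0.4 -0.2 0" --pt "0.5 0 0 0 0" --pt "0.5 0 0 0 0"

```text
time_s: 5.63
position: [0.6633, 0.0195, 0.277]
tcp_rot: [-180.0, 0.1, -165.6]
force: [0.4, -0.3, -0.5]
width: 0.0505
grip_force: 0.0
```

```bash
python3 - <<'E'
from h import *
togo([.6604,.0207,.2731],194.1)
E
```

```text
5.63 pos [0.6633 0.0195 0.277 ] rot [-1.7997e+02  1.4000e-01 -1.6560e+02] togo [0.25 0.19 0.39] 0.005285887267104268
```

Call:
servo_tool --pt "0.45 0.15 0.2 0.2 0" --pt "0.4 0 0 0 0" --pt "0.1 0 0 0 0" --pt "0.1 0 0 0 0" --pt "0.1 0 0 0 0"

```text
time_s: 6.05
position: [0.6605, 0.021, 0.2737]
tcp_rot: [180.0, 0.0, -165.6]
force: [-1.0, -0.1, 0.7]
width: 0.0293
grip_force: 30.0
```

Call:
servo_tool --pt "0.1 0 0 0 0" --pt "0.1 0 0 0 0" --pt "0.1 0 0 0 0"

```text
time_s: 6.3
position: [0.6605, 0.021, 0.2737]
tcp_rot: [180.0, 0.0, -165.6]
force: [-1.0, 0.9, 1.3]
width: 0.0294
grip_force: 30.0
```

Call:
servo_tool --pt "0.1 0.35 0 -0.6 0" --pt "0.1 0.5 0 -0.87 0" --pt "0.1 0.5 0 -0.87 0" --pt "0.1 0.5 0 -0.87 0" --pt "0.1 0 0 -2.5 0"

```text
time_s: 6.72
position: [0.6399, 0.0155, 0.3294]
tcp_rot: [180.0, -0.3, -165.6]
force: [-0.3, 0.2, -1.0]
width: 0.0294
grip_force: 30.0
```

```bash
python3 - <<'E'
from h import *
togo([.525,.312,.33],194.1)
togo([.525,.312,.046],194.1)
c=cap("scene"); save(cv2.resize(c[0][130:300,240:480],None,fx=3,fy=3),'s1.png')
E
```

```text
6.72 pos [0.6399 0.0155 0.3294] rot [ 179.96   -0.32 -165.65] togo [ 3.780e+00  3.157e+01 -2.000e-02] 0.004428708413428266
6.72 pos [0.6399 0.0155 0.3294] rot [ 179.96   -0.32 -165.65] togo [ 3.62 31.55 28.38] 0.004428708413428266
```

View pics/s1.png

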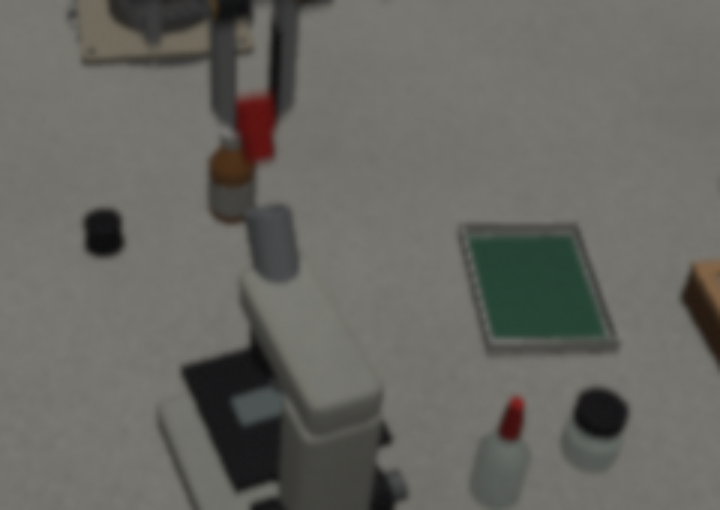

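The crop shows the plug hanging in the gripper at (255,125), clear of the tube mouth at (270,215). The tray is empty.

Call:
servo_tool --pt "0.1 0.4 3.5 0 0" --pt "0.1 0.4 3.5 0 0" --pt "0.1 0.4 3.5 0 0" --pt "0.1 0.4 3.5 0 0" --pt "0.1 0.4 3.5 0 0"

```text
time_s: 7.18
position: [0.5791, 0.1819, 0.3317]
tcp_rot: [180.0, 0.1, -165.6]
force: [0.4, 0.3, -0.4]
width: 0.0296
grip_force: 30.0
```

Call:
servo_tool --pt "0.1 0.4 3.5 0 0" --pt "0.1 0.4 3.5 0 0" --pt "0.1 0.4 3.5 0.8 0" --pt "0.1 0.4 3.5 2.0 0" --pt "0.1 0 0 4 0"

```text
time_s: 7.6
position: [0.5278, 0.3239, 0.2672]
tcp_rot: [179.4, 0.6, -165.0]
force: [1.0, 1.0, -0.8]
width: 0.0292
grip_force: 30.0
```

Call:
servo_tool --pt "0.1 0 0 4 0" --pt "0.1 0 0 4 0" --pt "0.1 0 0 4 0" --pt "0.1 0 0 4 0" --pt "0.1 0 0 3 0"

```text
time_s: 8.02
position: [0.5287, 0.3117, 0.0705]
tcp_rot: [-180.0, -0.1, -165.6]
force: [-0.1, 0.3, -0.1]
width: 0.0291
grip_force: 30.0
```

Call:
servo_tool --pt "0.1 0 0 1.5 0" --pt "0.1 0 0 1.0 0" --pt "0.1 0 0 0 0" --pt "0.1 0 0 0 0"

```text
time_s: 8.35
position: [0.5302, 0.3127, 0.0485]
tcp_rot: [180.0, 0.1, -165.6]
force: [0.8, 0.3, 1.6]
width: 0.0293
grip_force: 30.0
```

Call:
servo_tool --pt "0.1 0 0 0.9 0" --pt "0.1 0 0 0 0" --pt "0.38 0 0 0 0" --pt "0.45 0 0 0 0" --pt "0.5 0 0 0 0"

```text
time_s: 8.77
position: [0.5298, 0.3127, 0.0392]
tcp_rot: [180.0, 0.1, -165.6]
force: [0.3, 0.4, 0.1]
width: 0.0451
grip_force: 0.0
```

Call:
servo_tool --pt "0.5 0 0 0 0" --pt "0.5 0 0 0 0" --pt "0.5 0 0 0 0" --pt "0.5 0 0 -2 0" --pt "0.5 0 0 -4 0"

```text
time_s: 9.18
position: [0.5261, 0.3104, 0.0949]
tcp_rot: [-179.8, -0.5, -165.6]
force: [0.4, -0.4, -0.0]
width: 0.0468
grip_force: 0.0
```

Call:
servo_tool --pt "0.7 0 0 -4 0" --pt "0.8 0 0 -4 0" --pt "1 0 0 -4 0" --pt "1 0 0 -4 0" --pt "1 0 0 -4 0"

```text
time_s: 9.6
position: [0.529, 0.3121, 0.3008]
tcp_rot: [180.0, 0.0, -165.6]
force: [0.4, 0.8, -0.6]
width: 0.0771
grip_force: 0.0
```

```bash
python3 - <<'E'
from h import *
for n in("scene","side"):
    c=cap(n); W=cloud(c); hsv=cv2.cvtColor(c[0],cv2.COLOR_RGB2HSV)
    m=((hsv[...,0]<8)|(hsv[...,0]>172))&(hsv[...,1]>120)&(hsv[...,2]>50)&(abs(W[...,0]-.525)<.1)&(abs(W[...,1]-.312)<.1)
    w=W[m]; print(n,len(w),np.round(w.mean(0),3) if len(w) else'',robot.recognise("plug",n)[:1])
# cmd: rack yellow centre
hx=np.array([.5145,-.3105])-.042*np.array([.923,-.384]); print(hx)
togo([hx[0],hx[1],.26],157.4)
E
```

```text
scene 140 [0.519 0.305 0.025] [{'box': [418.0, 220.9, 18.6, 19.4], 'score': 0.69}]
side 127 [0.509 0.3   0.025] [{'box': [234.6, 215.4, 16.9, 10.8], 'score': 0.49}]
[ 0.475734 -0.294372]
9.8 pos [0.5298 0.3126 0.2997] rot [ 1.7996e+02  1.3000e-01 -1.6561e+02] togo [ 20.33 -57.45   3.88] 0.6455698438214977
```

Call:
servo_tool --pt "1 0 0 0 0.11" --pt "1 0 0 0 0.11" --pt "1 0 0 0 0.11" --pt "1 0 0 0 0.11" --pt "1 0 0 0 0.11"

```text
time_s: 10.22
position: [0.5283, 0.3116, 0.296]
tcp_rot: [-179.8, -0.2, 162.6]
force: [0.3, -0.2, -0.4]
width: 0.0943
grip_force: 0.0
```

Call:
servo_tool --pt "1 0 0 0 0.095" --pt "1 0 0 0 0" --pt "1 0 0 0 0"

```text
time_s: 10.47
position: [0.5286, 0.312, 0.2967]
tcp_rot: [-179.8, -0.1, 157.6]
force: [-0.2, 0.0, -0.5]
width: 0.094
grip_force: 0.0
```

```bash
python3 - <<'E'
from h import *
togo([.4757,-.2945,.20],157.5)
E
```

```text
10.47 pos [0.5286 0.312  0.2967] rot [-1.7983e+02 -1.0000e-01  1.5760e+02] togo [-18.25 -58.06   9.81] 0.0016741673013247562
```

Call:
servo_tool --pt "1 -1.0 -3.2 0 0" --pt "1 -1.0 -3.2 0 0" --pt "1 -1.0 -3.2 0 0" --pt "1 -1.0 -3.2 0 0" --pt "1 -1.0 -3.2 0 0"

```text
time_s: 10.88
position: [0.5133, 0.1438, 0.2977]
tcp_rot: [-179.9, -0.1, 157.6]
force: [1.4, -0.6, 0.3]
width: 0.094
grip_force: 0.0
```

Call:
servo_tool --pt "1 -1.0 -3.2 0 0" --pt "1 -1.0 -3.2 0 0" --pt "1 -1.0 -3.2 0 0" --pt "1 -1.0 -3.2 0 0" --pt "1 -1.0 -3.2 0 0"

```text
time_s: 11.3
position: [0.4981, -0.023, 0.298]
tcp_rot: [-180.0, -0.1, 157.6]
force: [1.1, 0.8, -0.6]
width: 0.0939
grip_force: 0.0
```

Call:
servo_tool --pt "1 -1.0 -3.2 0 0" --pt "1 -1.0 -3.2 0 0" --pt "1 -1.0 -3.2 0 0" --pt "1 -1.0 -3.2 0 0" --pt "1 -1.0 -3.2 0 0"

```text
time_s: 11.72
position: [0.4829, -0.1898, 0.2979]
tcp_rot: [-180.0, -0.1, 157.6]
force: [0.7, -0.0, -0.3]
width: 0.0939
grip_force: 0.0
```

Call:
servo_tool --pt "1 -1.0 -3.2 2 0" --pt "1 -1.0 -3.2 3 0" --pt "1 -1.0 -3.2 2 0" --pt "1 0 0 3 0" --pt "1 0 0 0 0"

```text
time_s: 12.13
position: [0.4704, -0.2862, 0.1954]
tcp_rot: [180.0, -0.6, 157.3]
force: [-1.4, 1.6, -0.2]
width: 0.0939
grip_force: 0.0
```

Call:
servo_tool --pt "1 0 0 0 0" --pt "1 0 0 0 0" --pt "1 0 0 0 0"

```text
time_s: 12.38
position: [0.4763, -0.2854, 0.2023]
tcp_rot: [180.0, 0.1, 157.6]
force: [0.3, -0.2, 0.2]
width: 0.0942
grip_force: 0.0
```

```bash
python3 - <<'E'
from h import *
togo([.4757,-.2945,.055],157.5)
c=cap("wrist"); save(c[0],'w2.png'); W=cloud(c)
print(proj([.4757,-.2945,.08],c))
hsv=cv2.cvtColor(c[0],cv2.COLOR_RGB2HSV)
v,u=np.mgrid[:400,:640]
H=(abs(W[...,2]-.08)<.006)&(abs(W[...,0]-.515)<.12)&(abs(W[...,1]+.31)<.1)
for nm,h in(("y",27),("b",110)):
    m=(abs(hsv[...,0].astype(int)-h)<9)&(hsv[...,1]>120)&H; w=W[m]
    if len(w): print(nm,len(w),np.round(cv2.minEnclosingCircle((w[:,:2]*1000).astype(np.float32)),1),u[m].mean(),v[m].mean(),w[:,2].mean())
E
```

```text
12.38 pos [ 0.4763 -0.2854  0.2023] rot [1.7998e+02 1.4000e-01 1.5759e+02] togo [-0.26 -0.87 14.73] 0.0016453636607393957
[306.23642694 197.3549235 ]Traceback (most recent call last):
  File "<stdin>", line 10, in <module>
    return _wrapfunc(a, 'round', decimals=decimals, out=out)
    return _wrapit(obj, method, *args, **kwds)
    conv = _array_converter(obj)
ValueError: setting an array element with a sequence. The requested array has an inhomogeneous shape after 1 dimensions. The detected shape was (2,) + inhomogeneous part.
```

View pics/w2.png

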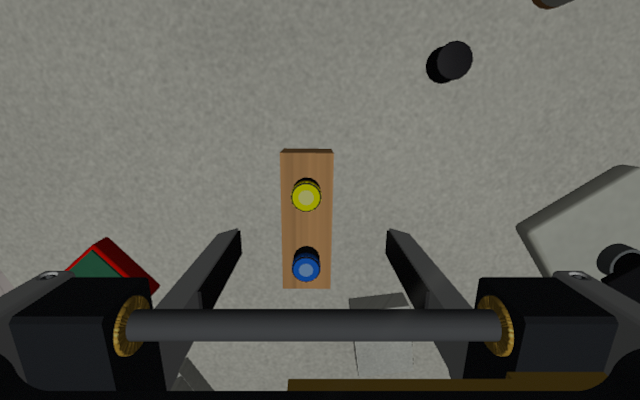

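The wrist picture shows the yellow top at (306,197), as predicted, the blue one at (306,267), and the block square to the tool.

Call:
servo_tool --pt "1 -0.25 -0.85 2 0" --pt "0.9 0 0 3 0" --pt "0.8 0 0 3 0" --pt "0.7 0 0 3 0" --pt "0.7 0 0 2 0"

```text
time_s: 12.85
position: [0.4744, -0.2938, 0.0698]
tcp_rot: [180.0, 0.0, 157.6]
force: [-0.4, -0.6, -0.1]
width: 0.071
grip_force: 0.0
```

Call:
servo_tool --pt "0.6 0 0 1 0" --pt "0.6 0 0 0 0" --pt "0.6 0 0 0 0" --pt "0.6 0 0 0 0" --pt "0.6 0 0 0 0"

```text
time_s: 13.27
position: [0.4751, -0.2955, 0.0625]
tcp_rot: [-180.0, 0.2, 157.5]
force: [0.7, 0.5, -1.0]
width: 0.0567
grip_force: 0.0
```

```bash
python3 - <<'E'
from h import *
togo([.4757,-.2945,.054],157.5)
E
```

```text
13.27 pos [ 0.4751 -0.2955  0.0625] rot [-179.98    0.18  157.45] togo [-0.01  0.12  0.85] -0.0008297893839419702
```

Call:
servo_tool --pt "0.5 0 0.1 0.75 0" --pt "0.5 0 0 0 0" --pt "0.1 0 0 0 0" --pt "0.1 0 0 0 0" --pt "0.1 0 0 0 0"

```text
time_s: 13.68
position: [0.4744, -0.294, 0.0533]
tcp_rot: [180.0, 0.0, 157.4]
force: [0.4, 0.2, 0.2]
width: 0.0308
grip_force: 26.8
```

Call:
servo_tool --pt "0.1 0 0 0 0" --pt "0.1 0 0 0 0" --pt "0.1 0 0 -1 0" --pt "0.1 0 0 -1 0" --pt "0.1 0 0 -1 0"

```text
time_s: 14.1
position: [0.4743, -0.2941, 0.0844]
tcp_rot: [-180.0, 0.0, 157.4]
force: [0.4, 0.2, -0.2]
width: 0.0305
grip_force: 30.0
```

Call:
servo_tool --pt "0.1 0 0 0 0" --pt "0.1 0 0 0 0" --pt "0.1 0 0 0 0" --pt "0.1 0 0 0 0"

```text
time_s: 14.43
position: [0.4742, -0.294, 0.0831]
tcp_rot: [-180.0, -0.0, 157.4]
force: [0.4, -1.2, -0.7]
width: 0.0305
grip_force: 30.0
```

Call:
servo_tool --pt "0.1 0.3 0 0 0" --pt "0.1 0.3 0 0 0" --pt "0.1 0.3 0 0 0"

```text
time_s: 14.68
position: [0.4697, -0.292, 0.0838]
tcp_rot: [-180.0, 0.4, 157.5]
force: [6.4, -2.2, -0.6]
width: 0.0302
grip_force: 30.0
```

Call:
servo_tool --pt "0.1 0.3 0 0 0" --pt "0.1 0.3 0 0 0" --pt "0.1 0 0 0 0"

```text
time_s: 14.93
position: [0.4643, -0.2897, 0.0842]
tcp_rot: [-180.0, 0.5, 157.5]
force: [6.7, -0.7, -1.2]
width: 0.0305
grip_force: 30.0
```

```bash
python3 - <<'E'
from h import *
s=robot.get_state(); print(s["position"],s["force"],s["width"])
c=cap("side"); save(cv2.resize(c[0][270:380,330:480],None,fx=5,fy=5,interpolation=cv2.INTER_CUBIC),'s2.png')
E
```

```text
[ 0.46431313 -0.28970069  0.0842298 ] [ 6.74008905 -0.66112065 -1.15436265] 0.030498016945176114
```

View pics/s2.png

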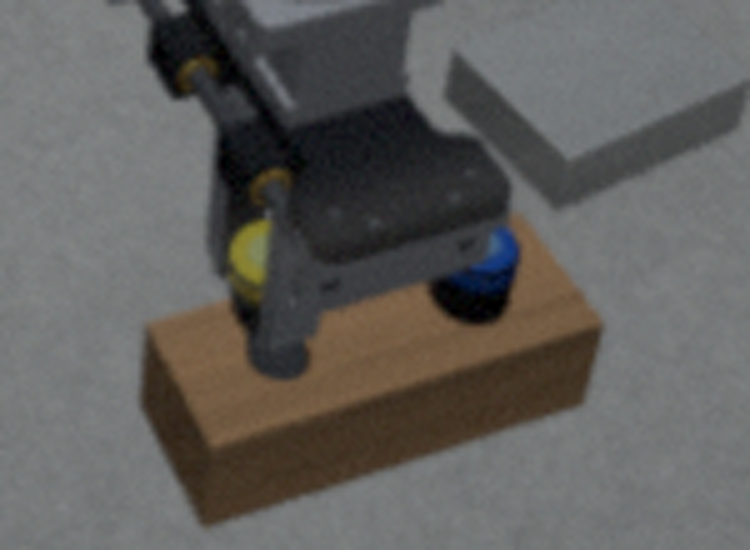

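The crop shows the yellow eyepiece (head at (255,260)) already leaning in the grip with its foot still hooked in the hole. The force is 7 N, as expected, so I keep going.

Call:
servo_tool --pt "0.1 0.3 0 0 0" --pt "0.1 0.3 0 0 0" --pt "0.1 0.3 0 0 0"

```text
time_s: 15.23
position: [0.456, -0.2863, 0.0841]
tcp_rot: [-180.0, 0.5, 157.5]
force: [4.4, -0.8, -0.6]
width: 0.0303
grip_force: 30.0
```

Call:
servo_tool --pt "0.1 0.3 0 0 0" --pt "0.1 0 0 0 0"

```text
time_s: 15.4
position: [0.4501, -0.2839, 0.0836]
tcp_rot: [-180.0, 0.1, 157.4]
force: [3.3, -1.0, 0.6]
width: 0.0302
grip_force: 30.0
```

```bash
cat >t.py <<'E'
from h import *
def steel(n="wrist"):
    s=robot.get_state(); c=cap(n); W=cloud(c)
    p=np.array(s["position"]); Rt=R.from_euler('xyz',s["tcp_rot"],degrees=True)
    T=Rt.inv().apply((W-p).reshape(-1,3)).reshape(W.shape)*1000
    return s,c,W,T
E
python3 - <<'E'
from t import *
print(robot.get_state()["position"],robot.get_state()["force"])
for n in("wrist","side","scene"):
    s,c,W,T=steel(n)
    hsv=cv2.cvtColor(c[0],cv2.COLOR_RGB2HSV)
    m=(abs(hsv[...,0].astype(int)-27)<8)&(hsv[...,1]>110)&(np.abs(T).max(-1)<50)
    t=T[m]
    if len(t)<5: print(n,len(t)); continue
    U,S,V=np.linalg.svd(t-t.mean(0),full_matrices=False); print(n,len(t),np.round(np.median(t,0),1),np.round(t.min(0)),np.round(t.max(0)),np.round(V[2],3),S)
E
```

```text
[ 0.4500708  -0.28392947  0.08355411] [ 3.26803439 -0.95556027  0.57521716]
wrist 1821 [ -4.7  -1.3 -26.3] [-47. -22. -39.] [ 9. 17. 35.] [-0.549  0.164  0.82 ] [389.82673998 371.7345573  281.59754222]
side 56 [  3.9   3.7 -24.7] [ -8. -11. -28.] [16. 14. 37.] [ 0.88   0.449 -0.155] [72.83067291 49.28460069 18.29059686]
scene 91 [-16.9   3.4 -26.6] [-25. -16. -33.] [  5.  16. -15.] [-0.085  0.087 -0.993] [89.12423853 63.91378853 36.1065817 ]
```

```bash
cat >>t.py <<'E'
def tilt(n="wrist"):
    s,c,W,T=steel(n)
    hsv=cv2.cvtColor(c[0],cv2.COLOR_RGB2HSV)
    m=(abs(hsv[...,0].astype(int)-27)<9)&(hsv[...,1]>90)&(hsv[...,2]>60)&(np.abs(T[...,0])<28)&(np.abs(T[...,1])<18)&(T[...,2]<-5)&(T[...,2]>-50)
    t=T[m]; g=np.random.default_rng(0); best=None
    for _ in range(400):
        a=t[g.choice(len(t),3,False)]; k=np.cross(a[1]-a[0],a[2]-a[0]); l=np.linalg.norm(k)
        if l<20: continue
        k/=l; i=np.abs((t-a[0])@k)<1
        if best is None or i.sum()>best.sum(): best=i
    q=t[best]; k=np.linalg.svd(q-q.mean(0),full_matrices=False)[2][2]; k*=-np.sign(k[2])
    print(n,len(t),len(q),"centre",np.round((q.min(0)+q.max(0))/2,1),"normal",np.round(k,3),"tilt_x",round(np.degrees(np.arctan2(k[0],-k[2])),1))
    return m,c
E
python3 - <<'E'
from t import *
m,c=tilt(); v,u=np.where(m); print(u.min(),u.max(),v.min(),v.max())
p=c[0][max(0,v.min()-40):v.max()+60,max(0,u.min()-50):u.max()+50]; save(cv2.resize(p,None,fx=4,fy=4),'w3.png'); print(p.shape)
E
```

```text
wrist 2230 1745 centre [ -5.3  -1.3 -26.7] normal [ 0.34  -0.006 -0.94 ] tilt_x 19.9
286 340 240 297
(157, 154, 3)
```

View pics/w3.png

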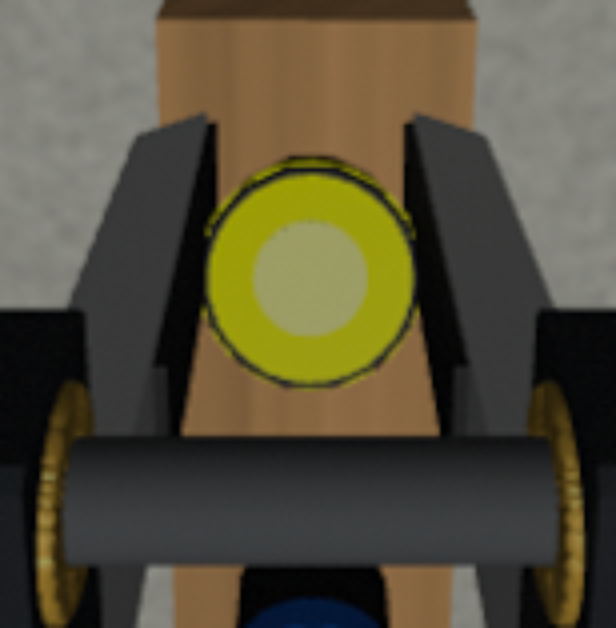

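The crop shows the yellow top ring centred between the fingers and tilted, about 20° by the depth data. It may have slid along the pads, so I check the offset against the blue one.

```bash
python3 - <<'E'
from t import *
s,c,W,T=steel("wrist")
hsv=cv2.cvtColor(c[0],cv2.COLOR_RGB2HSV); h=hsv[...,0].astype(int)
def cen(m):
    w=W[m]; return len(w),np.round((np.percentile(w,1,axis=0)+np.percentile(w,99,axis=0))/2,4)
near=(abs(W[...,0]-.515)<.12)&(abs(W[...,1]+.31)<.09)
print("blue",cen((abs(h-110)<12)&(hsv[...,1]>110)&(W[...,2]>.07)&near))
print("wood",cen((W[...,2]>.042)&(W[...,2]<.056)&(h>5)&(h<22)&(hsv[...,1]>60)&near), "exp .5145 -.3105")
# finger tips in tool frame: nearest grey points around y=+-16..25
f=(np.abs(T[...,1])>14)&(np.abs(T[...,1])<30)&(np.abs(T[...,0])<20)&(T[...,2]<2)&(T[...,2]>-60)&(hsv[...,1]<60)
t=T[f]; print(len(t))
for lo in range(-60,2,10):
    q=t[(t[:,2]>=lo)&(t[:,2]<lo+10)]
    if len(q)>5: print(lo,len(q),np.round(np.percentile(q[:,0],[2,50,98]),1))
for n in("wrist",): tilt(n)
E
```

```text
blue (1379, array([ 0.4799, -0.2872,  0.1429]))
wood (4886, array([ 0.5083, -0.3085,  0.0475])) exp .5145 -.3105
2204
-60 598 [2.1 9.2 9.9]
-50 488 [ 0.8  9.2 10. ]
-40 381 [3.3 9.2 9.9]
-30 334 [-0.7  9.3  9.9]
-20 261 [7.2 9.3 9.8]
-10 142 [7.6 9.2 9.7]
wrist 2233 1763 centre [ -5.1  -1.3 -26.6] normal [ 0.346 -0.017 -0.938] tilt_x 20.2
```

Call:
servo_tool --pt "0.1 0.2 0 -0.7 0" --pt "0.1 0.3 0 -0.94 0" --pt "0.1 0 0 -2 0" --pt "0.1 0 0 -3 0" --pt "0.1 0 0 -3 0"

```text
time_s: 16.12
position: [0.4416, -0.2806, 0.1802]
tcp_rot: [180.0, -0.4, 157.4]
force: [0.5, 0.1, 0.6]
width: 0.03
grip_force: 30.0
```

Call:
servo_tool --pt "0.1 0 0 -3.5 0" --pt "0.1 0 0 -3.5 0" --pt "0.1 0 0 -3.5 0" --pt "0.1 0 0 -3.5 0" --pt "0.1 0 0 -3 0"

```text
time_s: 16.53
position: [0.4423, -0.2812, 0.3521]
tcp_rot: [180.0, -0.1, 157.4]
force: [0.2, -0.6, -1.2]
width: 0.03
grip_force: 30.0
```

Call:
servo_tool --pt "0.1 0 0 0 -0.11" --pt "0.1 0 0 0 -0.11" --pt "0.1 0 0 0 -0.11" --pt "0.1 0 0 0 -0.11" --pt "0.1 0 0 0 -0.11"

```text
time_s: 16.95
position: [0.4421, -0.2811, 0.3495]
tcp_rot: [179.9, -0.2, -170.8]
force: [0.2, 0.1, -0.7]
width: 0.03
grip_force: 30.0
```

Call:
servo_tool --pt "0.1 0 0 0 -0.09" --pt "0.1 0 0 0 0" --pt "0.1 0 0 0 0" --pt "0.1 0 0 0 0"

```text
time_s: 17.28
position: [0.4436, -0.2815, 0.3496]
tcp_rot: [179.9, -0.1, -166.1]
force: [-0.6, 0.4, -1.0]
width: 0.0298
grip_force: 30.0
```

```bash
python3 - <<'E'
from t import *
tilt(); tilt()
M=np.array([.6677,.0225,.267]);y=np.radians(194.1);X=np.array([np.cos(y),np.sin(y),0]);a=.5*X+np.array([0,0,.866])
F=np.array([-29.3,-1.3,39.0])/1000
Rt=R.from_euler('xyz',[180,0,194.1],degrees=True)
for d in (.02,-.008):   # above mouth / depth
    tgt=M+(d if d>0 else d)*a-Rt.apply(F); print(d,np.round(tgt,4)); togo(tgt,194.1)
E
```

```text
wrist 2198 1722 centre [ -5.4  -1.2 -26.7] normal [ 0.305 -0.006 -0.952] tilt_x 17.8
wrist 2201 1755 centre [ -4.6  -1.2 -26.5] normal [ 0.32  -0.005 -0.947] tilt_x 18.6
0.02 [0.6293 0.0142 0.3233]
17.38 pos [ 0.4442 -0.2816  0.3496] rot [ 1.7997e+02 -5.0000e-02 -1.6599e+02] togo [-25.12  24.21   2.62] -0.0015541850671674316
-0.008 [0.6428 0.0176 0.2991]
17.38 pos [ 0.4442 -0.2816  0.3496] rot [ 1.7997e+02 -5.0000e-02 -1.6599e+02] togo [-26.52  24.21   5.05] -0.0015541850671674316
```

Call:
servo_tool --pt "0.1 -2.5 2.42 0 0" --pt "0.1 -2.5 2.42 0 0" --pt "0.1 -2.5 2.42 0 0" --pt "0.1 -2.5 2.42 0 0" --pt "0.1 -2.5 2.42 0 0"

```text
time_s: 17.8
position: [0.5369, -0.1324, 0.3497]
tcp_rot: [180.0, -0.0, -166.0]
force: [-0.0, 0.5, -0.4]
width: 0.0299
grip_force: 30.0
```

Call:
servo_tool --pt "0.1 -2.5 2.42 0 0" --pt "0.1 -2.5 2.42 0 0" --pt "0.1 -2.5 2.42 0 0" --pt "0.1 -2.5 2.42 0 0" --pt "0.1 -2.5 2.42 0 0"

```text
time_s: 18.22
position: [0.6286, 0.0155, 0.3496]
tcp_rot: [-180.0, -0.0, -166.0]
force: [0.3, 0.1, 0.1]
width: 0.0303
grip_force: 30.0
```

Call:
servo_tool --pt "0.1 0 0 0 0" --pt "0.1 0 0 0 0" --pt "0.1 0 0 0 0" --pt "0.1 0 0 0 0"

```text
time_s: 18.55
position: [0.6277, 0.012, 0.3497]
tcp_rot: [-179.9, -0.0, -166.1]
force: [0.0, 0.2, 0.5]
width: 0.03
grip_force: 30.0
```

```bash
cat >b.py <<'E'
from t import *
from scipy.optimize import least_squares
def barrel():
    Ps=[]
    for n in("scene","side"):
        s,c,W,T=steel(n)
        q=T[(T[...,2]>6)&(T[...,2]<44)&(np.abs(T[...,1])<16)&(T[...,0]>-50)&(T[...,0]<15)]
        f=lambda x,q=q:np.abs(np.linalg.norm(np.cross(q-[x[0],x[1],20],[np.sin(x[2]),0,-np.cos(x[2])]),axis=1)-11.5)
        if len(q)>20:
            r=least_squares(f,[-20,0,.33],loss='soft_l1',f_scale=1.); print(n,len(q),"axis x at z=20, y:",np.round(r.x[:2],1),"tilt",round(np.degrees(r.x[2]),1),"rms",round(float(np.median(f(r.x))),2),"zmax",np.percentile(q[:,2],98).round(1))
    return
E
python3 - <<'E'
from b import *
barrel(); tilt()
s,c,W,T=steel("side"); u,v=map(int,proj(s["position"],c)); save(cv2.resize(c[0][v-60:v+60,u-70:u+90],None,fx=5,fy=5,interpolation=cv2.INTER_CUBIC),'s3.png')
E
```

```text
scene 174 axis x at z=20, y: [-20.2   0.8] tilt 17.6 rms 0.65 zmax 37.2
side 114 axis x at z=20, y: [-20.6  -0.6] tilt 19.2 rms 0.66 zmax 40.4
wrist 2183 1700 centre [ -5.1  -1.1 -26.4] normal [ 0.317 -0.005 -0.948] tilt_x 18.5
```

View pics/s3.png

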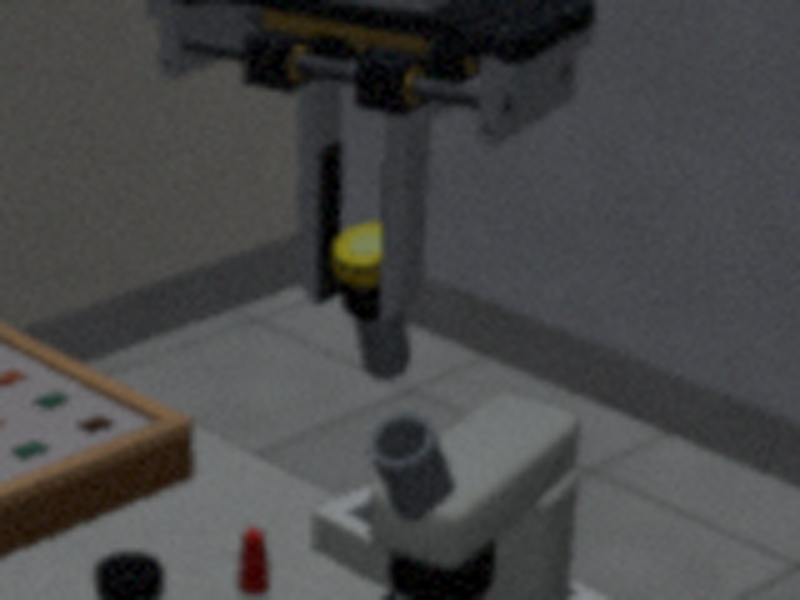

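The crop shows the eyepiece held leaning with its foot at (385,370), above the empty tube mouth at (405,435). The scene, side and wrist measurements all agree on a tilt of about 18.5°.

```bash
python3 - <<'E'
from h import *
M=np.array([.6677,.0225,.267]); Rt=R.from_euler('xyz',[180,0,194.1],degrees=True)
F=np.array([-.0271,0,.0399]); a=np.array([.5,0,-.866]); n=np.array([.866,0,.5])
for s in (.010,-.008): togo(M+Rt.apply(s*a+.0008*n-F),194.1)
E
```

```text
18.75 pos [0.6279 0.0127 0.35  ] rot [-1.7998e+02  1.0000e-02 -1.6601e+02] togo [-0.82 -0.01  3.49] -0.001867947248345896
18.75 pos [0.6279 0.0127 0.35  ] rot [-1.7998e+02  1.0000e-02 -1.6601e+02] togo [-1.72 -0.01  5.04] -0.001867947248345896
```

Call:
servo_tool --pt "0.1 -0.4 0 1.8 0" --pt "0.1 -0.4 0 1.7 0" --pt "0.1 0 0 0 0" --pt "0.1 0 0 0 0"

```text
time_s: 19.08
position: [0.6354, 0.0154, 0.3142]
tcp_rot: [180.0, -0.1, -165.9]
force: [0.4, 0.3, -1.1]
width: 0.0299
grip_force: 30.0
```

Call:
servo_tool --pt "0.1 -0.3 0 0.52 0" --pt "0.1 -0.3 0 0.52 0" --pt "0.1 0 0 0 0" --pt "0.1 0 0 0 0"

```text
time_s: 19.42
position: [0.6419, 0.0174, 0.3043]
tcp_rot: [180.0, -0.0, -165.9]
force: [-0.4, -0.3, -0.8]
width: 0.0298
grip_force: 30.0
```

```bash
python3 - <<'E'
from b import *
s=robot.get_state(); print(s["time_s"],np.round(s["position"],4),np.round(s["force"],2),np.round(s["ft_torque"],2))
M=np.array([.6677,.0225,.267]); Rt=R.from_euler('xyz',[180,0,194.1],degrees=True)
F=np.array([-.0271,0,.0399]); a=np.array([.5,0,-.866]); n=np.array([.866,0,.5])
f=Rt.inv().apply(s["position"]-M)+F; print("foot rel mouth: along",np.dot(f,a)*1000,"lat",np.dot(f,n)*1000,"y",f[1]*1000)
tilt()
E
```

```text
19.4167 [0.6419 0.0174 0.3043] [-0.35 -0.33 -0.78] [0.04 0.07 0.05]
foot rel mouth: along -2.7065481047663913 lat 0.5729037993049068 y 1.2824225879075475
wrist 2143 1658 centre [ -5.1  -1.2 -26.4] normal [ 0.309 -0.009 -0.951] tilt_x 18.0
```

Call:
servo_tool --pt "0.1 -0.25 -0.06 0.43 0" --pt "0.1 0 0 0 0" --pt "0.1 0 0 0 0"

```text
time_s: 19.72
position: [0.6444, 0.0174, 0.2997]
tcp_rot: [180.0, -0.0, -165.9]
force: [0.5, -0.6, -0.6]
width: 0.03
grip_force: 30.0
```

Call:
servo_tool --pt "0.1 -0.2 0 0.35 0" --pt "0.1 0 0 0 0" --pt "0.1 0 0 0 0"

```text
time_s: 19.97
position: [0.6462, 0.0178, 0.2961]
tcp_rot: [180.0, -0.0, -165.9]
force: [-0.2, -0.4, -1.6]
width: 0.0298
grip_force: 30.0
```

```bash
cat >>b.py <<'E'
def rep():
    s=robot.get_state(); print(s["time_s"],np.round(s["position"],4),np.round(s["force"],2),np.round(s["ft_torque"],2))
    M=np.array([.6677,.0225,.267]); Rt=R.from_euler('xyz',[180,0,194.1],degrees=True)
    F=np.array([-.0271,0,.0399]); a=np.array([.5,0,-.866]); n=np.array([.866,0,.5])
    f=Rt.inv().apply(s["position"]-M)+F; print("foot rel mouth: along",np.dot(f,a)*1000,"lat",np.dot(f,n)*1000,"y",f[1]*1000)
    tilt()
E
python3 -c "from b import *; rep()"
```

```text
19.9667 [0.6462 0.0178 0.2961] [-0.16 -0.35 -1.59] [-0.07  0.11 -0.06]
foot rel mouth: along -11.908673678076163 lat 0.978425330375044 y 0.6325231485567329
wrist 2063 1583 centre [ -5.   -1.2 -26.4] normal [ 0.306 -0.017 -0.952] tilt_x 17.8
```

Call:
servo_tool --pt "0.1 -0.1 0 0.26 0" --pt "0.1 0 0 0 0"

```text
time_s: 20.18
position: [0.6471, 0.0179, 0.2935]
tcp_rot: [-180.0, -0.0, -165.9]
force: [-1.1, -0.5, -1.1]
width: 0.0303
grip_force: 30.0
```

Call:
servo_tool --pt "0.1 -0.1 0 0.26 0" --pt "0.1 0 0 0 0"

```text
time_s: 20.35
position: [0.6482, 0.0179, 0.2912]
tcp_rot: [-180.0, -0.0, -165.9]
force: [-1.2, -1.0, 0.6]
width: 0.0299
grip_force: 30.0
```

```bash
python3 -c "from b import *; rep()"
```

```text
20.35 [0.6482 0.0179 0.2912] [-1.21 -0.97  0.58] [-0.28  0.33 -0.03]
foot rel mouth: along -17.14949596750654 lat 1.7803256519380097 y 0.3025269858424419
wrist 2071 1632 centre [ -5.   -1.1 -26.4] normal [ 0.3   -0.011 -0.954] tilt_x 17.5
```

Call:
servo_tool --pt "0.1 -0.15 0 0.3 0" --pt "0.1 0 0 0 0"

```text
time_s: 20.57
position: [0.6491, 0.0179, 0.2888]
tcp_rot: [-180.0, -0.1, -165.9]
force: [-3.9, -2.1, 4.8]
width: 0.0297
grip_force: 30.0
```

Call:
servo_tool --pt "0.1 -0.15 0 0.3 0" --pt "0.1 0 0 0 0"

```text
time_s: 20.73
position: [0.6496, 0.0179, 0.2869]
tcp_rot: [-180.0, -0.1, -165.9]
force: [-8.8, -2.5, 10.8]
width: 0.0299
grip_force: 30.0
```

```bash
python3 -c "from b import *; rep()"
```

```text
20.7333 [0.6496 0.0179 0.2869] [-8.79 -2.54 10.78] [-0.6   1.78 -0.05]
foot rel mouth: along -21.555743389630628 lat 2.668817659900353 y -0.0672873397513874
wrist 2147 1688 centre [ -5.1  -1.1 -26.5] normal [ 0.319 -0.007 -0.948] tilt_x 18.6
```

Call:
servo_tool --pt "0.1 0.25 0 0.1 0" --pt "0.1 0.25 0 0.1 0" --pt "0.1 0 0 0 0"

```text
time_s: 21.03
position: [0.6477, 0.0176, 0.285]
tcp_rot: [-179.9, 0.3, -165.9]
force: [-0.3, -1.9, 6.3]
width: 0.0301
grip_force: 30.0
```

Call:
servo_tool --pt "0.1 0.25 0 0.1 0" --pt "0.1 0 0 0 0"

```text
time_s: 21.2
position: [0.6455, 0.0174, 0.2833]
tcp_rot: [-180.0, 0.3, -165.9]
force: [1.9, -1.8, 3.0]
width: 0.0297
grip_force: 30.0
```

```bash
python3 -c "from b import *; rep()"
```

```text
21.2 [0.6455 0.0174 0.2833] [ 1.87 -1.75  3.  ] [-0.09 -0.47 -0.01]
foot rel mouth: along -22.541523796911235 lat 8.05836368450363 y 0.4762151967941782
wrist 2318 1850 centre [ -5.4  -1.1 -26.8] normal [ 0.385  0.006 -0.923] tilt_x 22.6
```

Call:
servo_tool --pt "0.1 0.25 0 0.12 0" --pt "0.1 0.25 0 0.12 0" --pt "0.1 0 0 0 0"

```text
time_s: 21.5
position: [0.638, 0.0159, 0.2791]
tcp_rot: [180.0, -0.1, -165.9]
force: [1.2, -0.2, 0.7]
width: 0.0293
grip_force: 30.0
```

```bash
python3 -c "from b import *; rep()"
```

```text
21.5 [0.638  0.0159 0.2791] [ 1.16 -0.21  0.65] [-0.1  -0.17  0.02]
foot rel mouth: along -22.412834837630715 lat 16.701501591895873 y 0.8717200255447236
wrist 2352 1807 centre [ -6.4  -0.9 -27.5] normal [ 0.488  0.    -0.873] tilt_x 29.2
```

Call:
servo_tool --pt "0.1 -0.2 0 0.35 0" --pt "0.1 -0.2 0 0.35 0" --pt "0.1 0 0 0 0"

```text
time_s: 21.8
position: [0.6427, 0.0171, 0.2715]
tcp_rot: [180.0, -0.1, -165.9]
force: [1.0, -1.2, -0.6]
width: 0.0294
grip_force: 30.0
```

Call:
servo_tool --pt "0.1 -0.2 0 0.35 0" --pt "0.1 0 0 0 0"

```text
time_s: 21.97
position: [0.6448, 0.0176, 0.2683]
tcp_rot: [180.0, -0.1, -165.9]
force: [-0.4, -0.0, -0.7]
width: 0.0293
grip_force: 30.0
```

```bash
python3 -c "from b import *; rep()"
```

```text
21.9667 [0.6448 0.0176 0.2683] [-0.39 -0.05 -0.7 ] [-0.11 -0.22  0.01]
foot rel mouth: along -35.23830448131305 lat 16.079675628017586 y 0.8534524297155582
wrist 2353 1845 centre [ -6.3  -0.9 -27.3] normal [ 0.495  0.007 -0.869] tilt_x 29.6
```

Call:
servo_tool --pt "0.1 -0.1 0 0.17 0" --pt "0.1 0 0 0 0" --pt "0.38 0 0 0 0" --pt "0.4 0 0 0 0" --pt "0.45 0 0 0 0"

```text
time_s: 22.43
position: [0.6457, 0.0179, 0.2678]
tcp_rot: [180.0, -0.0, -165.9]
force: [-0.6, 0.4, -0.3]
width: 0.0407
grip_force: 0.0
```

Call:
servo_tool --pt "0.5 0 0 0 0" --pt "0.5 0 0 0 0" --pt "0.6 0 0 -0.5 0" --pt "0.7 0 0 -2 0" --pt "0.8 0 0 -4 0"

```text
time_s: 22.85
position: [0.643, 0.0177, 0.3291]
tcp_rot: [179.9, -0.5, -165.9]
force: [0.8, -0.3, 0.7]
width: 0.0632
grip_force: 0.0
```

Call:
servo_tool --pt "0.9 1 0 -4 0" --pt "1 2 0 -3 0" --pt "1 2 0 0 0" --pt "1 2 0 0 0" --pt "1 2 0 0 0"

```text
time_s: 23.27
position: [0.5579, -0.0045, 0.4038]
tcp_rot: [-180.0, 0.1, -165.9]
force: [0.1, -0.1, -0.5]
width: 0.0934
grip_force: 0.0
```

```bash
cat >e.py <<'E'
from h import *
from scipy.optimize import least_squares
def head():
  for n in("scene","side"):
    c=cap(n); W=cloud(c); hsv=cv2.cvtColor(c[0],cv2.COLOR_RGB2HSV)
    yaw=np.radians(14.1); a=np.array([-.5*np.cos(yaw),-.5*np.sin(yaw),.866]); M=np.array([.6677,.0225,.267])
    s=(W-M)@a; r=np.linalg.norm(W-M-s[...,None]*a,axis=-1)
    q=(abs(hsv[...,0].astype(int)-27)<9)&(hsv[...,1]>90)&(r<.03)&(s>-.01)&(s<.09)
    t=s[q]; print(n,q.sum(),"axial mm",np.round(np.percentile(t,[2,25,50,75,98])*1000,1),"rmax",np.percentile(r[q],95).round(4))
  return c
E
python3 - <<'E'
from e import *
s=robot.get_state(); print(s["time_s"],np.round(s["position"],3),s["force"])
c=head(); u,v=map(int,proj([.66,.02,.27],c)); save(cv2.resize(c[0][v-45:v+45,u-60:u+60],None,fx=6,fy=6,interpolation=cv2.INTER_CUBIC),'s4.png')
E
```

```text
23.2667 [ 0.558 -0.004  0.404] [ 0.14517956 -0.12251739 -0.53293934]
scene 129 axial mm [16.1 21.1 25.3 29.1 30.3] rmax 0.0166
side 145 axial mm [15.2 27.  29.7 30.9 33.2] rmax 0.018
```

View pics/s4.png

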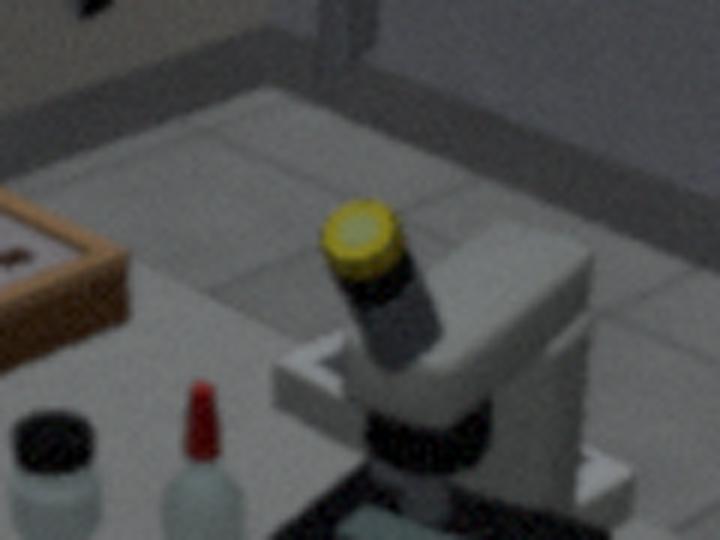

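The crop shows the eyepiece in the tube with the yellow top at (362,235) and its black head against the steel rim at about (390,295). I do one numeric check before handing in.

```bash
python3 - <<'E'
from e import *
c=cap("wrist"); W=cloud(c); hsv=cv2.cvtColor(c[0],cv2.COLOR_RGB2HSV); h=hsv[...,0].astype(int)
yaw=np.radians(14.1); a=np.array([-.5*np.cos(yaw),-.5*np.sin(yaw),.866]); M=np.array([.6677,.0225,.267])
s=(W-M)@a; r=np.linalg.norm(W-M-s[...,None]*a,axis=-1)
q=(abs(h-27)<9)&(hsv[...,1]>90)&(r<.03)&(s>0)&(s<.09); print("wrist",q.sum(),np.round(np.percentile(s[q],[2,25,50,75,98])*1000,1) if q.any() else '')
w=W[(r<.013)&(s>.02)&(s<.05)]
if len(w)>20: k=np.linalg.svd(w-w.mean(0),full_matrices=False)[2][2]; print("normal",k*np.sign(k[2]),"axis",a)
for n in("scene","side"):
    c=cap(n); W=cloud(c); hsv=cv2.cvtColor(c[0],cv2.COLOR_RGB2HSV); h=hsv[...,0].astype(int)
    b=W[(abs(h-110)<12)&(hsv[...,1]>110)&(abs(W[...,0]-.553)<.03)&(abs(W[...,1]+.327)<.03)]
    p=W[((h<8)|(h>172))&(hsv[...,1]>120)&(hsv[...,2]>50)&(abs(W[...,0]-.525)<.08)&(abs(W[...,1]-.312)<.08)]
    print(n,"blue",len(b),np.round(np.nanmedian(b,0),3),"plug",len(p),np.round(np.nanmedian(p,0),3))
E
```

```text
wrist 669 [27.8 29.6 30.1 30.7 31.8]
normal [-0.48982162 -0.11683036  0.86395917] axis [-0.48493601 -0.12180751  0.866     ]
scene blue 100 [ 0.563 -0.324  0.079] plug 141 [0.519 0.304 0.026]
side blue 215 [ 0.546 -0.332  0.08 ] plug 126 [0.507 0.3   0.026]
```

Every check agrees: the head's top is 30.1 mm from the mouth plane (30 mm is flush), its axis is parallel to the tube, the plug is in the tray, and the blue eyepiece is where it was.

```bash
python3 -c "
from rig import robot
print(robot.finish_job())"
```

```text
the job is handed in; nothing more can be done
None
```

The red plug is in the tray, the yellow-banded eyepiece is fully home and released in the tube with its head flush on the rim (checked by camera), and the job is handed in, after about 23.6 s of the 64 s allowed; no verdict came back.

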